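Unlock and lift the gauge spindle through the guard windows

ROBOT

A 6-joint arm with a two-finger parallel gripper is mounted at the origin on the work surface. World frame = base frame: x ahead of the robot, y to its left, z up, the work surface at z = 0. Lengths are in m, angles in rad, forces in N, time in s.
With the tool pointing down it reaches from about 0.325 to 0.775 m from the base axis. Payload 5.5 kg.
Tool frame: the origin (TCP) lies midway between the tips of the shut fingers; the grasp point (between the pads) lies 19 mm behind it; z points along the fingers, y is the line along which they close (so a half turn about z gives the same grasp; the last joint's range is limited). The gripper opens to 88 mm and grips with 3 to 60 N. Pads are 20 mm wide; open, the fingers measure 115 mm over their backs; the gripper's body (75 mm by 178 mm) begins 61 mm behind the grasp point.
Start: joints at [-1.289, 0.091, 1.231, -0, 1.82, -0.057], TCP at [0.199, -0.566, 0.223] pointing down, gripper open.
Joint ranges: [-2.87, 2.87], [-0.86, 2.18], [0.17, 2.46], [-1.51, 4.65], [0.06, 2.69], [-2.65, 2.65]. Speed limits (rad/s): [2.57, 2.57, 3.01, 3.14, 3.14, 3.14].

INTERFACE

Orientations are given as [roll, pitch, yaw] about the fixed x, y, z axes, in that order (R = Rz(yaw) Ry(pitch) Rx(roll)).
In Python, from station import observe, camera, camera_info, close_job gives the robot as it stands. The module is installed in compiled form; this text tells all that it offers.
- The arm moves only by the shell command python3 -m crank 'ROWS' [FORCE]. ROWS is JSON, a list of rows, each a list of 5 numbers: the finger opening in mm, from 0 to 87.8, then the shift along the tool's x, y, z in mm, then the turn about the tool's z in rad. In form: [[grip, tx, ty, tz, roll], ...]. A call has 1 to 12 rows; each row is the pose to reach, as a shift and turn from the pose commanded when the call began, along the tool's axes at that moment; what a row does not reach only later rows make up. A row lasts 1/8 s, in which the tool goes at most 62.5 mm and 10.7 degrees, less where a joint would pass 70% of its speed; a pose out of reach is approached as far as the arm can. A call with a gripper value outside its range is refused whole. The fingers move at their own pace and stop on an object; FORCE is the grip in N (left out, the last holds). Time passes only in rows, so rows that repeat a pose let the fingers close. It gives the time, the measured TCP pose, the force, the opening and the grip force at its end, in the units of the state.
- observe(): the state, without advancing time (a new reading comes with each control period).
- camera(name): name is "scene" or "top" or "wrist"; returns (picture, depth): 480x640x3 uint8, blue, green, red; 480x640 float32, m along the optical axis (not along the pixel's ray), 0 where there is no reading.
- camera_info(name): a dict with "fx", "fy", "cx", "cy" (pixels), "k1" (the pictures are not rectified: a ray, as slopes to the right and down, at radius r is drawn at 1 + k1 r^2 times it, then the intrinsics apply), "T" (4x4, takes a point from camera to world coordinates); the wrist camera has in their place "T_tool_cam" (4x4, takes a point from camera to tool coordinates, whose origin is the TCP and whose axes are the flange's). Camera axes: x right, y down, z forward; pixel columns grow to the right and rows downward; lengths in m; the calibration is good to about 2 mm. A picture is of the moment at which its call begins: read the wrist's pose just before it. camera_info takes no time and is no camera call.
- close_job(): hands the job in; it is judged then, once.
The state is a dict: "time": time; "qpos": joint angles; "joint_velocities": joint speeds; "joint_torque": joint torques, N m; "tcp_pos": TCP position; "orientation": TCP orientation; "contact_force": force on the tool from outside, world axes, zero at the start; "ft_torque": the same for the moment, N m; "finger_gap": finger opening in m; "finger_force": force on a finger pad.
Only numpy, scipy, OpenCV 4.12 (cv2) and the standard library are available. Lean on these libraries where they do the work, as an engineer would, in place of code of your own. Each camera call takes 0.05 s, during which the arm holds its last target. There are 200 camera calls.

TASK

The part under the height gauge is about to be changed. Reach down through the guard's windows with shut fingers, without touching the guard or the gauge stand: first press the ball-ended lever fully down to unlock the spindle (it stays down), then press the paddle-ended lever fully down to raise the spindle and finish while still holding it down. Only press the levers, never pull them up, and leave the part, pin gauge, ring and tray where they are.

Things in the scene. Friction and masses are not known exactly. Their poses are not given: they have to be found in the camera images.
- station: Fixed white height-gauge stand; do not touch. Origin on the table under the guard's middle, x away from the robot, y left, z up (mm below). Base plate 210 (x) x 480 (y, -340 to +140) x 25 high. Gauge at the -y end: column 34 across, 325 high, at (65, -260); head and bracket at (-30, -260) up to z = 313, over a stage with its top at z = 45.
- guard: Fixed guard, frame and origin as the station; do not touch. Box 176 (x) x 250 (y) mm, closed clear sides, topped by a grey panel 3 mm thick sloping 10 degrees (z = 129 mm at the -x edge, 144 in the middle, 159 at the +x edge). Two windows side by side in it, 26 mm of metal between them; under each lies one lever's end.
- window_left (a point): Centre of the window at +y (station x = -12, y = +55, z = 142 mm). The opening is 84 mm along y and 84 mm along the slope (x from -53 to +30 mm in the station's frame).
- window_right (a point): Centre of the window at -y (station x = -12, y = -55, z = 142 mm), same size.
- lift_unit: Dark steel post and hinge of the paddle-ended lever, with that lever. Origin: centre of its underside on the base plate (z = 25 mm), below the hinge, which is 87 mm above it. Under the panel at station x = 60, y = +55 or -55 mm (either window; changes places with lock_unit), within 4 mm, same yaw as the station; its lever points to -x.
- lock_unit: Dark steel post and hinge of the ball-ended lever, together with that lever, as lift_unit but the hinge is 76 mm above its origin; under the other window.
- lift_lever (a joint): Paddle-ended lever, rad: 0 at rest (rising 10 degrees from its hinge towards the robot), 0.35 at the stop, fully down. The paddle is 75 mm from the hinge and goes down about 26 mm. A spring returns it; full travel takes about 5.6 N at the paddle. It can be forced up to -0.15, which is harmful. It raises the gauge spindle by 0.06 m per rad.
- lift_pad (a point): Middle of the paddle's top face; moves with the lever. Dark steel paddle, 30 mm along the lever x 36 mm across x 6 mm thick. At rest about 128 mm above the table, 14 mm below the window; about 102 mm when fully down.
- lock_lever (a joint): Ball-ended lever, rad: starts between 0 and 0.08 (raised), 0.35 at the stop, fully down. Stiff hinge: takes about 3.5 N at the ball and stays where it is left. It can be forced up to -0.15, which is harmful.
- lock_ball (a point): Centre of the dark steel ball, 26 mm across, 75 mm from the hinge; moves with the lever. At start its centre is about 108 to 114 mm above the table, about 88 mm when fully down (its top is 13 mm higher).
- spindle_tip (a point): Lower tip of the thin gauge spindle (8 mm across), 62 mm above the table at rest, just over the part; rises about 21 mm when the paddle-ended lever is fully down.
- part: Loose steel workpiece 36 x 24 x 10 mm with a round boss (16 mm across, 5 mm high), on the gauge's stage. Origin: centre of its underside. Leave alone.
- pin_gauge: Loose upright steel pin, 14 mm across, 60 mm high, on the base plate between guard and gauge. Origin: centre of its underside. Leave alone.
- setting_ring: Loose dark steel ring, 60 mm outside, 36 mm inside, 18 mm high, on the table to the left of the base plate. Origin: centre of its underside. Leave alone.
- tray: Loose black plastic tray 160 x 120 x 35 mm, on the table left of the ring. Origin: centre of its underside. Leave alone.

How it is judged:
By the outcome, as a careful person would: the job done as asked, in the order asked, and still so for the second after the job is handed in, while the arm keeps its last pose, push and grip.
It also fails if it takes over 45 s, if anything falls off the work surface, if the arm or the gripper's body presses on something with over 40 N, if the wrist force passes 120 N, or if a joint passes its speed limit or range.

## Working session

There is one attempt and no reset: what is moved stays moved. The work goes in short steps, Python scripts to look and compute and a shell command to move; the robot and the scene stay as the last step left them, time stands still between calls to the robot, and variables do not carry over. Pictures are saved under pics/ and viewed, at most 10 in all, crops included, and the job is handed in when it is done.

```bash
mkdir -p pics
python3 - <<'E'
from station import *
import cv2,numpy as np
s=observe();print(s)
for n in("scene","top"):
    p,d=camera(n);cv2.imwrite(f"pics/{n}.png",p);np.save(f"pics/{n}_d.npy",d);print(n,camera_info(n))
print(camera_info("wrist"))
E
```

```text
{'time': 0.0, 'qpos': array([-1.28867155e+00,  9.18543196e-02,  1.23188506e+00, -1.60449783e-05,
        1.81981620e+00, -5.66994156e-02]), 'joint_velocities': array([-0.00115414,  0.00037405,  0.00059757, -0.00031789,  0.00043195,
       -0.00121423]), 'joint_torque': array([-2.84674752e-04, -4.46455443e+01, -4.06439137e+01,  6.98060752e-02,
        2.94445432e-02, -1.26069758e-04]), 'tcp_pos': array([ 0.19933529, -0.56559587,  0.22151008]), 'orientation': array([-3.13963200e+00, -9.57043600e-05,  3.38820157e-01]), 'contact_force': array([0.01733738, 0.40866863, 0.00678261]), 'ft_torque': array([ 0.00311625,  0.02652643, -0.00686823]), 'finger_force': 0.0, 'finger_gap': 0.08780874077370589}
scene {'fx': 495.39194352826223, 'fy': 495.39194352826223, 'cx': 316.6296662437534, 'cy': 240.93670625518484, 'k1': -0.013291739149130498, 'T': array([[ 0.9763438 , -0.19076715,  0.10178741,  0.50469083],
       [-0.21621945, -0.86440191,  0.45393666, -0.29510932],
       [ 0.00138903, -0.46520666, -0.88520101,  0.88297581],
       [ 0.        ,  0.        ,  0.        ,  1.        ]])}
top {'fx'
[... 162 characters left out ...]
  0.04127724,  0.53410371],
       [-0.99955184,  0.02982178, -0.00260543,  0.09239033],
       [ 0.00137108, -0.04133665, -0.99914433,  1.01409169],
       [ 0.        ,  0.        ,  0.        ,  1.        ]])}
{'fx': 338.30364775441035, 'fy': 338.30364775441035, 'cx': 321.1517121451196, 'cy': 239.76061820184114, 'k1': 0.020810540655545183, 'T_tool_cam': array([[-9.03431936e-04, -9.69506250e-01, -2.45064919e-01,
         6.81257814e-02],
       [ 9.99999577e-01, -8.32888093e-04, -3.91493575e-04,
         3.32901083e-04],
       [ 1.75443815e-04, -2.45065168e-01,  9.69506592e-01,
        -1.62284957e-01],
       [ 0.00000000e+00,  0.00000000e+00,  0.00000000e+00,
         1.00000000e+00]])}
```

View pics/scene.png

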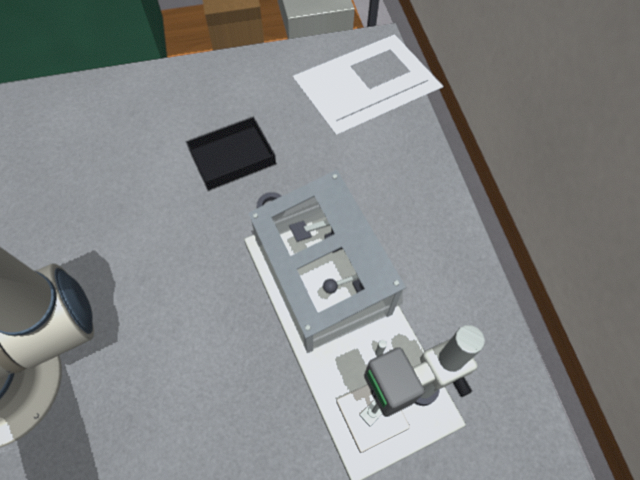

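View pics/top.png

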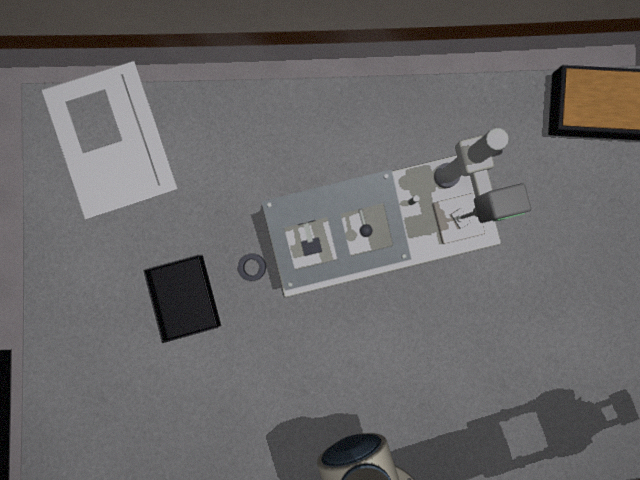

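Top view: the guard has screws at (269,205), (387,177), (404,256) and (290,284). The paddle is in the left (+y) window at (311,246) and the ball in the right window at (366,230). In the scene view the paddle is at (300,232) and the ball at (330,286).

```bash
cat > h.py <<'E'
import numpy as np,cv2
from station import camera_info,observe
from scipy.spatial.transform import Rotation as R
def ray(ci,uv,T=None):
    T=ci["T"] if T is None else T
    x=np.array([(uv[0]-ci["cx"])/ci["fx"],(uv[1]-ci["cy"])/ci["fy"]]);u=x.copy()
    for _ in range(20):u=x/(1+ci["k1"]*(u@u))
    return T[:3,3],T[:3,:3]@np.r_[u,1]
def onz(ci,uv,z,T=None):
    o,d=ray(ci,uv,T);return o+d*(z-o[2])/d[2]
def tri(rs):
    A=0;b=0
    for o,d in rs:
        d=d/np.linalg.norm(d);P=np.eye(3)-np.outer(d,d);A=A+P;b=b+P@o
    return np.linalg.solve(A,b)
def blob(img,c,r=16,t=70):
    m=(img.max(2)<t).astype(np.uint8)
    m[:]=cv2.morphologyEx(m,cv2.MORPH_OPEN,np.ones((5,5)))
    w=np.zeros_like(m);cv2.circle(w,c,r,1,-1)
    n,l,s,ce=cv2.connectedComponentsWithStats(m*w)
    return [(ce[i].round(1),s[i].tolist()) for i in range(1,n)]
E
python3 - <<'E'
from h import *
S=cv2.imread("pics/scene.png");T=cv2.imread("pics/top.png");cs=camera_info("scene");ct=camera_info("top")
for im,pts in((S,[(300,232),(330,286)]),(T,[(311,246),(366,230)])):
    for p in pts: print(p,blob(im,p))
c=[onz(ct,p,z) for p,z in(((269,205),.157),((387,177),.157),((404,256),.131),((290,284),.131))]
c=np.array(c);print(c.round(4)); m=c.mean(0)
v=(c[0]-c[1]+c[3]-c[2])[:2];yaw=np.arctan2(v[1],v[0])-np.pi/2
print("origin",m,"yaw",yaw, np.linalg.norm(v)/2)
# scene-depth plane check
ds=np.load("pics/scene_d.npy");dt=np.load("pics/top_d.npy")
for ci,d,uv in((ct,dt,(340,240)),(ct,dt,(366,230)),(ct,dt,(311,246)),(cs,ds,(330,286)),(cs,ds,(300,232))):
    o,r=ray(ci,uv);print(uv,(o+r*d[uv[1],uv[0]]).round(4))
ex=np.array([np.cos(yaw),np.sin(yaw)]);ey=np.array([-ex[1],ex[0]])
for n,a,b in(("paddle",(300,232),(311,246)),("ball",(330,286),(366,230))):
    p=tri([ray(cs,a),ray(ct,b)]);d=p[:2]-m[:2];print(n,p.round(4),"st",d@ex,d@ey)
E
```

```text
(300, 232) []
(330, 286) []
(311, 246) []
(366, 230) []
[[ 0.6455  0.1962  0.157 ]
 [ 0.6916 -0.0264  0.157 ]
 [ 0.5428 -0.0573  0.131 ]
 [ 0.4957  0.1629  0.131 ]]
origin [0.59391902 0.06886973 0.144     ] yaw 0.20742509691111422 0.22626263853889697
(340, 240) [0.5767 0.0649 0.1414]
(366, 230) [0.5955 0.0134 0.1248]
(311, 246) [0.5675 0.1208 0.1271]
(330, 286) [0.5955 0.0077 0.1229]
(300, 232) [0.5672 0.116  0.1269]
paddle [0.5679 0.1211 0.1175] st -0.014699837484395954 0.05647477512046888
ball [0.5966 0.0122 0.1116] st -0.009060572955085344 -0.05603323986270688
```

```bash
python3 -m crank '[[0,30,-30,-30,0.0],[0,80,-75,-30,0],[0,130,-120,-30,0],[0,190,-175,-30,0],[0,253,-235,-30,0.05],[0,290,-290,-30,0.1],[0,325,-345,-30,0.13],[0,360,-400,-30,0.13],[0,396,-460,-30,0.13],[0,396,-460,-30,0.13],[0,396,-460,-30,0.13],[0,396,-460,-30,0.13]]' 10; python3 -c "
from station import observe;s=observe();print(s['tcp_pos'],s['orientation'],s['contact_force'])"
```

```text
time: 1.6
tcp_pos: [0.4199, -0.0005, 0.2523]
orientation: [3.141, 0.001, 0.21]
contact_force: [0.3, -0.7, 0.5]
finger_gap: 0.0008
finger_force: 0.0
[ 0.41988468 -0.00051577  0.25230189] [3.14124462e+00 9.35510318e-04 2.10066702e-01] [ 0.33559545 -0.66831719  0.47034759]
```

```bash
python3 -m crank '[[0,50,-10,0,0],[0,100,-20,0,0],[0,150,-29,0,0],[0,165,-29,0,0],[0,165,-29,0,0],[0,165,-29,0,0]]'
python3 - <<'E'
from h import *;from station import camera
s=observe();p,d=camera("wrist");cv2.imwrite("pics/w1.png",p);np.save("pics/w1_d.npy",d)
np.save("pics/w1_pose.npy",np.r_[s["tcp_pos"],s["orientation"]]);print(s["tcp_pos"],s["orientation"])
E
```

```text
time: 2.35
tcp_pos: [0.575, 0.0604, 0.2529]
orientation: [3.141, 0.0, 0.206]
contact_force: [-0.5, 0.0, -0.6]
finger_gap: 0.0006
finger_force: 0.0
[0.57504621 0.06036075 0.25288388] [3.14130913e+00 5.82579295e-05 2.06447844e-01]
```

View pics/w1.png

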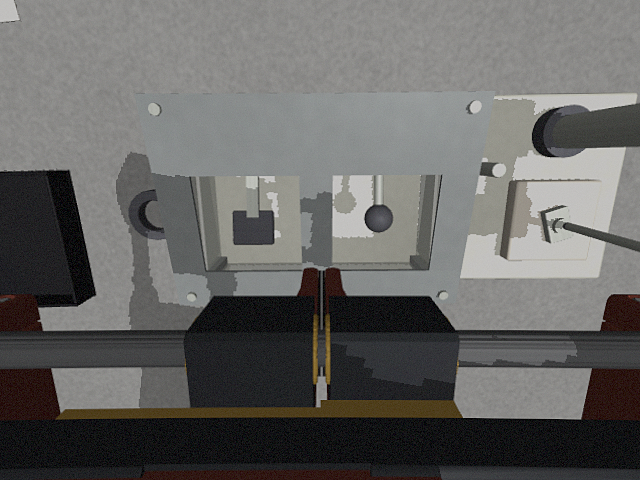

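Wrist view: the ball is at (378,218), the paddle at (253,227) and the screws at (154,109), (475,107), (192,297) and (443,295). The dark finger carriages are at rows 297-405, so I'll use depth to see how far down they reach.

Run:
```python
from h import *
q=np.load("pics/w1_pose.npy");d=np.load("pics/w1_d.npy");ci=camera_info("wrist")
W=np.eye(4);W[:3,:3]=R.from_euler("xyz",q[3:]).as_matrix();W[:3,3]=q[:3];T=W@ci["T_tool_cam"]
for uv in((310,275),(332,275),(305,290),(340,290),(250,303),(210,305),(430,305),(220,370),(430,370),(190,400),(455,398)):
    o,r=ray(ci,uv,ci["T_tool_cam"]);print("tool",uv,((o+r*d[uv[1],uv[0]])*1000).round(1))
c=np.array([onz(ci,p,z,T) for p,z in(((154,109),.157),((475,107),.157),((443,295),.131),((192,297),.131))]);m=c.mean(0)
v=(c[0]-c[1]+c[3]-c[2])[:2];yaw=np.arctan2(v[1],v[0])-np.pi/2;print("origin",m,"yaw",yaw)
ex=np.array([np.cos(yaw),np.sin(yaw)]);ey=np.array([-ex[1],ex[0]])
ct=camera_info("top");cs=camera_info("scene");tx,ty=W[:2,0],W[:2,1]
for n,uv,z,t,s in(("ball",(378,218),.111,(366,230),(330,286)),("paddle",(253,227),.128,(311,246),(300,232))):
    for p in(onz(ci,uv,z,T),onz(ct,t,z),onz(cs,s,z),tri([ray(ci,uv,T),ray(ct,t),ray(cs,s)])):
        e=p[:2]-m[:2];f=p[:2]-q[:2];print(n,p.round(4),"st",(e@ex).round(4),(e@ey).round(4),"tool mm",(f@tx*1e3).round(1),(f@ty*1e3).round(1))
```

```text
tool (310, 275) [ 12.9  -5.2 -11.4]
tool (332, 275) [ 13.2   5.1 -12.4]
tool (305, 290) [ 13.1  -6.7 -30.3]
tool (340, 290) [ 12.8   8.  -29.4]
tool (250, 303) [ 34.8 -16.3 -90. ]
tool (210, 305) [ 35.  -25.1 -91.4]
tool (430, 305) [ 34.3  25.3 -89.9]
tool (220, 370) [  27.4  -19.6 -104.3]
tool (430, 370) [  26.5   21.7 -103.1]
tool (190, 400) [  20.2  -26.2 -103.8]
tool (455, 398) [-270.2  190.8  254.2]
origin [0.59557945 0.06874441 0.144     ] yaw 0.2128286127975325
ball [0.5971 0.012  0.111 ] st -0.0105 -0.0558 tool mm 11.7 51.9
ball [0.5964 0.0121 0.111 ] st -0.0112 -0.0555 tool mm 11.0 51.6
ball [0.5969 0.0124 0.111 ] st -0.0106 -0.0553 tool mm 11.6 51.4
ball [0.5968 0.0121 0.1113] st -0.0108 -0.0556 tool mm 11.4 51.6
paddle [0.5698 0.1195 0.128 ] st -0.0145 0.0551 tool mm 7.0 -59.0
paddle [0.5675 0.1208 0.128 ] st -0.0165 0.0568 tool mm 5.0 -60.7
paddle [0.5671 0.1154 0.128 ] st -0.018 0.0516 tool mm 3.5 -55.5
paddle [0.5677 0.121  0.1183] st -0.0162 0.0569 tool mm 5.2 -60.8
```

```bash
python3 -m crank '[[0,6,26,0,0],[0,11.5,51.5,0,0],[0,11.5,51.5,40,0],[0,11.5,51.5,85,0],[0,11.5,51.5,110,0],[0,11.5,51.5,120,0],[0,11.5,51.5,126,0],[0,11.5,51.5,132,0],[0,11.5,51.5,138,0],[0,11.5,51.5,144,0],[0,11.5,51.5,149,0],[0,11.5,51.5,149,0]]' 30
```

```text
time: 3.9
tcp_pos: [0.5974, 0.0142, 0.1028]
orientation: [-3.141, 0.0, 0.209]
contact_force: [0.3, 1.3, -0.3]
finger_gap: 0.0004
finger_force: 0.0
```

```bash
python3 -m crank '[[0,0,1.5,1,0],[0,0,1.5,2,0],[0,0,1.5,3,0],[0,0,1.5,4,0],[0,0,1.5,4,0]]';python3 -m crank '[[0,0,0,1,0],[0,0,0,2,0],[0,0,0,2,0]]'
```

```text
time: 4.53
tcp_pos: [0.598, 0.0131, 0.1008]
orientation: [-3.141, -0.002, 0.209]
contact_force: [-1.8, 3.0, 6.6]
finger_gap: 0.0006
finger_force: 3.2
time: 4.9
tcp_pos: [0.5981, 0.0132, 0.1005]
orientation: [-3.142, -0.003, 0.209]
contact_force: [-4.5, 3.4, 12.6]
finger_gap: 0.0003
finger_force: 6.4
```

```bash
python3 -m crank '[[0,0,0,-10,0],[0,0,0,-40,0],[0,0,0,-90,0],[0,0,0,-150,0],[0,0,-50,-150,0],[0,-14,-55,-150,0],[0,-14,-55,-150,0],[0,-14,-55,-150,0]]'
python3 - <<'E'
from h import *;from station import camera
s=observe();p,d=camera("wrist");cv2.imwrite("pics/w2.png",p[80:320,130:510]);print(s["tcp_pos"],s["orientation"])
W=np.eye(4);W[:3,:3]=R.from_euler("xyz",s["orientation"]).as_matrix();W[:3,3]=s["tcp_pos"];ci=camera_info("wrist");T=W@ci["T_tool_cam"]
for uv in((378,218),(378,224),(253,227)):
    o,r=ray(ci,uv,T);print(uv,(o+r*d[uv[1],uv[0]]).round(4))
E
```

```text
time: 5.9
tcp_pos: [0.5729, 0.063, 0.2472]
orientation: [3.141, 0.0, 0.208]
contact_force: [0.1, -0.4, 0.2]
finger_gap: 0.0002
finger_force: 0.0
[0.57285394 0.06298078 0.24718657] [3.14121010e+00 4.70299111e-04 2.08033919e-01]
(378, 218) [0.594  0.0133 0.0988]
(378, 224) [0.588  0.0113 0.0961]
(253, 227) [0.569  0.1212 0.1281]
```

View pics/w2.png

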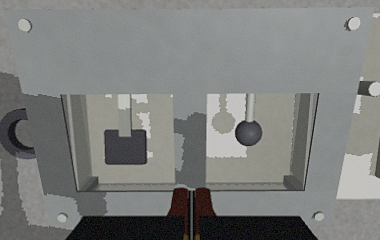

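The ball sits at crop (249,132), with its top now at about 0.100 m, so that lever is fully down. The paddle is still at rest at crop (125,147). Next I press the paddle.

```bash
python3 -m crank '[[0,8,-30,0,0],[0,8,-57,0,0],[0,8,-57,40,0],[0,8,-57,80,0],[0,8,-57,105,0],[0,8,-57,114,0],[0,8,-57,121,0],[0,8,-57,127,0],[0,8,-57,133,0],[0,8,-57,139,0],[0,8,-57,143,0],[0,8,-57,143,0]]';python3 -m crank '[[0,0,0,1,0],[0,0,0,2,0],[0,0,0,2,0]]'
```

```text
time: 7.45
tcp_pos: [0.5693, 0.1209, 0.1056]
orientation: [3.141, -0.002, 0.209]
contact_force: [-1.1, -0.8, 6.5]
finger_gap: 0.0009
finger_force: 3.1
time: 7.82
tcp_pos: [0.5694, 0.121, 0.1042]
orientation: [3.141, -0.003, 0.209]
contact_force: [-1.8, -1.3, 7.1]
finger_gap: 0.0002
finger_force: 3.5
```

```bash
python3 -m crank '[[0,0,0,1,0],[0,0,0,2,0],[0,0,0,2,0]]';python3 -m crank '[[0,0,0,1,0],[0,0,0,1.5,0],[0,0,0,1.5,0],[0,0,0,1.5,0]]'
```

```text
time: 8.2
tcp_pos: [0.5695, 0.121, 0.1039]
orientation: [3.141, -0.004, 0.209]
contact_force: [-5.3, -1.7, 13.4]
finger_gap: 0.0004
finger_force: 7.1
time: 8.7
tcp_pos: [0.5696, 0.121, 0.1038]
orientation: [3.141, -0.005, 0.209]
contact_force: [-8.1, -2.9, 18.6]
finger_gap: 0.0004
finger_force: 9.8
```

Run:
```python
from station import *;import cv2
w,_=camera("wrist");cv2.imwrite("pics/w3.png",w);print(observe()["contact_force"])
```

```text
[-6.55260751 -2.30284597 18.81313572]
```

View pics/w3.png

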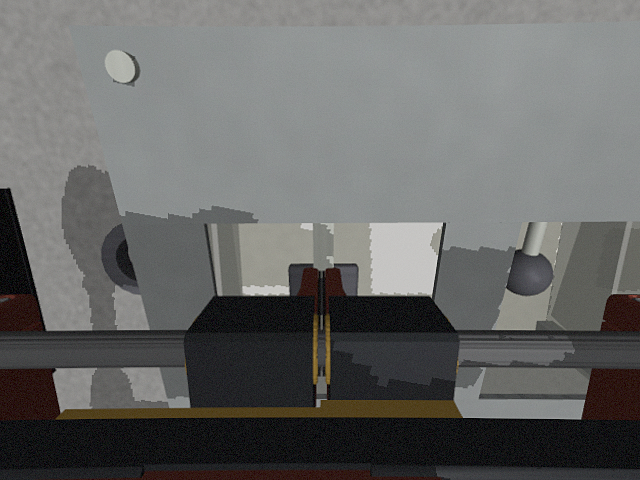

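The shut fingers are on the paddle at (323,275), well clear of the window edges, and the ball stays down at (531,272). The force has reached a steady value at the stop, so I'm handing in.

```bash
python3 -c "from station import *;print(close_job())"
```

```text
the job is handed in; nothing more can be done
None
```

I pressed the ball-ended lever fully down and it stayed there, then pressed the paddle-ended lever to its stop and handed the job in while still holding it with about 19 N; the guard was not touched as far as the pictures and forces show, but I did not check the spindle's rise in a picture.

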